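Stopper a tincture bottle and hold it under the sprung press

TASK

The amber bottle in the nest of the stoppering press stands open: take the middle-sized of the three stoppers from the wooden block, set it fully into the neck and let go of it. Then swing the sprung lever down by its wooden handle, past the click of its ratchet and on down to its stop, and finish while still holding it down there, because the ratchet alone does not keep enough pressure on the stopper. Leave the other two stoppers in the block, and do not knock over or push aside the mortar or the jar.

Things in the scene. Friction and masses are not known exactly. Their poses are not given: they have to be found in the camera images.
- stopper: the stopper for the bottle: turned dark wooden head (cylinder, 34 mm across, 22 mm high) over a tapered cork shank 20 mm long (16 mm across at its tip, 22 mm under the head). Stands upright in the middle hole of the block, the head resting on the block's top. Origin: centre of the shank's tip; z runs up to the head, whose underside is at z = 20 mm and top at z = 42 mm. 30 g.
- stopper_head (a point): centre of the underside of that stopper's head (the face that rests on the bottle's rim when it is fully in)
- bottle: amber glass bottle, 54 mm across and 70 mm high, open neck upward with a lip 36 mm across and a bore 24 mm wide and 24 mm deep; loose, stands in the brass nest ring of the press. Origin: centre of its underside, z up.
- bottle_rim (a point): centre of the bottle's open rim, 70 mm above its underside (about 86 mm above the table)
- press: stoppering press, fixed to the table: wooden base board 305 x 130 x 16 mm with the brass nest ring (66 mm across, 10 mm high) in front and hinge cheeks with the ratchet behind. Origin: at table level under the axis of the nest; its x axis points from the nest to the hinge, its y is parallel to the hinge's axis, z up.
- press_nest (a point): centre of the nest's floor, 16 mm above the table
- press_hinge (a point): middle of the lever's hinge axis: 170 mm behind the nest's axis (along the press's +x) and 92 mm above the table; the axis is parallel to the press's y. The lever is a frame of two flat side bars, 50 to 57 mm either side of the middle, from here to the handle
- press_grip: wooden handle of the lever: round roller 18 mm across, 86 mm long, parallel to the hinge axis, turning freely on its cross bar (use its position only). Origin: its middle, 245 mm from the hinge axis. Raised, it is 70 degrees above level seen from the hinge, leaning to the nest side, 322 mm above the table; at the stop 12 degrees, 143 mm high, 70 mm in front of the nest axis.
- press_arm (a joint): swing of the sprung lever, rad: 0 raised (rest), grows as it goes forward and down over the bottle; stop 1.012. A spring drives it back: about 5 N at the handle at first, 8 N low down, 18 N at the stop with the sprung shoe on the stopper. The shoe touches a seated stopper at 0.93; the ratchet clicks at 0.96 to 0.975; let go, the lever springs back to 0.945 and stays.
- press_pawl (a joint): slide of the ratchet's pawl in m: 0 fully in (rest), pushed out to about 0.005 by the lever's tooth between 0.55 and 0.97 rad, and snaps back to 0 at the click
- press_shoe: sprung presser under the lever's bridge: plunger with a round rubber foot 24 mm across, which yields up to 14 mm against a spring (3 N at first touch, 12 N at the lever's stop) and comes down on the stopper's head. Origin: in the middle of the bridge, 174 mm from the hinge axis.
- stopper_block: wooden block 60 x 196 x 34 mm, fixed, with the three stoppers in a row along its y axis: small at y = +62 mm, middle at 0, large at -64 mm. Origin: centre of its underside.
- stopper_small: smaller stopper (head 25 mm across, 18 mm high; shank 17 mm long), stays in the block. Origin: tip of its shank.
- stopper_large: larger stopper (head 45 mm across, 26 mm high; shank 24 mm long), stays in the block. Origin: tip of its shank.
- mortar: brass mortar 85 mm across and 74 mm high, bystander. Origin: centre of its underside.
- sample_jar: squat glass jar with a tin lid, 46 mm across and 86 mm high, bystander. Origin: centre of its underside.
Things that resemble listed ones, but are neither listed nor needed, are in the scene too. Of the things that look like the bottle, the middle-sized one is meant.

How it is judged:
On the way, in this order (a step that is already met when the one before it is completed fails the run):
1. the stopper is set fully into the bottle's neck and let go, the lever still raised (horizontal distance between stopper_head and bottle_rim below 0.0035 m and z of stopper_head in the frame of bottle_rim below 0.003 m and angle between the z axis of stopper and the z axis of bottle, either way round below 0.12 rad and horizontal distance between bottle and press_nest below 0.005 m and height (world z) of bottle below 0.021 m and angle between bottle's own z axis and vertical below 0.1 rad and value of joint press_arm below 0.3 rad and contact force between the fingers and stopper below 0.1 N), for 0.2 s.
2. the lever is down past the click of its ratchet, the pawl snapped in behind the tooth, the stopper under the shoe (value of joint press_arm above 0.962 rad and value of joint press_pawl below 0.002 m and contact force between press_shoe and stopper above 3 N), for 0.1 s.
At the end, for the whole second after the job is handed in: The stopper is in the neck (head within 3 mm of the rim, 3.5 mm of centre), the bottle in its nest; fingers on the wooden handle hold the lever beyond 0.985 rad, pawl in (under 2 mm), shoe pressing the stopper with over 7 N; the other two stoppers are in the block (horizontal distance between stopper_head and bottle_rim below 0.0035 m and z of stopper_head in the frame of bottle_rim below 0.003 m and angle between the z axis of stopper and the z axis of bottle, either way round below 0.12 rad and horizontal distance between bottle and press_nest below 0.005 m and height (world z) of bottle below 0.021 m and angle between bottle's own z axis and vertical below 0.1 rad and distance of each of stopper_small, stopper_large from where it was at the start of the episode below 0.015 m and angle between each of stopper_small, stopper_large's own z axis and vertical below 0.4 rad and value of joint press_arm above 0.985 rad and value of joint press_pawl below 0.002 m and contact force between press_shoe and stopper above 7 N and contact force between the fingers and press_grip above 3 N); the arm keeps its last pose, push and grip.
It fails at once if the mortar is knocked over or pushed more than 3 cm (distance of mortar from where it was at the start of the episode above 0.03 m or angle between mortar's own z axis and vertical above 0.5 rad).
It fails at once if the sample jar is knocked over or pushed more than 3 cm (distance of sample_jar from where it was at the start of the episode above 0.03 m or angle between sample_jar's own z axis and vertical above 0.5 rad).
It also fails if it takes over 54 s, if anything falls off the work surface, if the arm or the gripper's body presses on something with over 40 N, if the wrist force passes 120 N, or if a joint passes its speed limit or range.

ROBOT

A 7-joint arm with a two-finger parallel gripper is mounted at the origin on a cart in front of the work surface, level with it; the furniture and walls round the work are solid. World frame = base frame: x ahead of the robot, y to its left, z up, the work surface at z = 0. Lengths are in m, angles in rad, forces in N, time in s.
With the tool pointing down it reaches from about 0.4 to 0.85 m from the base axis. Payload 10.4 kg.
Tool frame: the origin (TCP) lies at the very end of the fingers, on their centre line; the grasp point (between the pads) lies 19 mm behind it; z points along the fingers, y is the line along which they close (so a half turn about z gives the same grasp; the last joint's range is limited). The gripper opens to 85 mm and grips with 20 to 120 N. Pads are 22 mm wide; open, the fingers measure 114 mm over their backs; the gripper's body (76 mm by 85 mm) begins 54 mm behind the grasp point. The pads swing forward as they close: fully open they stand 13 mm farther back than shut.
Start: joints at [1.213, 0.332, -0.065, 1.46, 0.022, 1.35, -0.088], TCP at [0.205, -0.59, 0.231] pointing down, gripper open.
Joint ranges: [-2.6, 2.6], [-0.5, 2.12], [-1.47, 1.34], [0.16, 2.42], [-1.27, 4.41], [0.06, 2.06], [-2.6, 2.6]. Speed limits (rad/s): [2.22, 2.22, 2.79, 2.79, 3.14, 3.14, 3.14].

INTERFACE

Orientations are given as a unit quaternion [x, y, z, w].
In Python, from workcell import manip gives the robot as it stands.
- The arm moves only by the tool send_path, called after "Call:" as name(argument=value, ...) on one line, values as JSON. Schema: {"type":"object","properties":{"deltas":{"type":"string"},"grip_force":{"type":"number"},"only":{"type":"string"},"quiet":{"type":"boolean"},"lines":{"type":"string"}},"required":["deltas"],"additionalProperties":false}. deltas is a string of 1 to 20 rows, one to a line, with the numbers parted by spaces; each row has 7 numbers: a rotation vector rx, ry, rz in parts of the range, where 1.0 means pi rad, then dx, dy, dz in a scale on which 1.0 is 750 mm, then the opening from 0.0 (shut) to 1.0 (fully open); each row is the pose to reach, as a shift and turn from the pose commanded when the call began, along the tool's axes at that moment; what a row does not reach only later rows make up. A row lasts 1/8 s, in which the tool goes at most 0.0625 m and 0.188 rad, less where a joint would pass 70% of its speed; a pose out of reach is approached as far as the arm can. The fingers move at their own pace and stop on an object; grip_force is the grip in N (left out, the last holds). Time passes only in rows, so rows that do not move let the fingers close. The tool returns the time, the measured TCP pose, the force, the opening and the grip force at its end. only (a regular expression) keeps the lines of the reply that match it, lines (a string "A,B") keeps lines A to B, and quiet returns only ok. No shift or turn number may pass 1 either way. Input that does not fit is refused with a message, and nothing moves.
- manip.get_obs(): the state, without advancing time (a new reading comes with each control period).
- manip.camera(name): name is "side" or "top"; returns the picture (384x512x3 uint8, blue, green, red); there is no depth.
- manip.calibration(name): a dict with "fx", "fy", "cx", "cy" (pixels), "world_from_camera" (4x4, takes a point from camera to world coordinates). Camera axes: x right, y up, looking along -z (the intrinsics and any distortion apply to the point x, -y, -z); pixel columns grow to the right and rows downward; lengths in m; the calibration is good to about 2 mm. A picture is of the moment at which its call begins. calibration takes no time and is no camera call.
- manip.hand_in(): hands the job in; it is judged then, once.
Trained networks look in the newest picture that a camera, given by its name, has taken for a name from the list of things; names that differ only in an ending like _2 or _b are one class to them, and where a whole thing is asked for, a point or a joint stands for the part that bears it (a point fixed in the world has none). Each returns a list of dicts, best first, with "confidence" (0 to 1); they miss things now and then, are a little off and sometimes report something else, mostly with a low value. They report only what shows in the picture. A call takes as long as a camera call. They do not tell look-alikes from the thing itself.
- manip.outline_of(camera, thing): "mask" (384x512 bool, what is visible of it) and "bbox" ([left, top, right, bottom] in pixels, round what is visible of it).
The state is a dict: "clock": time; "joint_pos": joint angles; "joint_velocities": joint speeds; "tau": joint torques, N m; "position": TCP position; "ee_rot": TCP orientation; "ft_force": force on the tool from outside, world axes, zero at the start; "torque": the same for the moment, N m; "grip_width": opening from 0.0 (shut) to 1.0 (fully open); "grasp_force": force on a finger pad.
Only numpy, scipy, OpenCV 4.12 (cv2) and the standard library are available. Lean on these libraries where they do the work, as an engineer would, in place of code of your own. Each camera call takes 0.05 s, during which the arm holds its last target. There are 200 camera calls.

## Working session

There is one attempt and no reset: what is moved stays moved. The work goes in short steps, Python scripts to look and compute and a tool call to move; the robot and the scene stay as the last step left them, time stands still between calls to the robot, and variables do not carry over. Pictures are saved under pics/ and viewed, at most 10 in all, crops included, and the job is handed in when it is done.

```bash
ls; mkdir -p pics; cat > h.py <<'E'
import numpy as np, cv2, os
from workcell import manip
def snap(n):
    os.makedirs('pics',exist_ok=True); return manip.camera(n)
E
python3 - <<'E'
from h import *
o=manip.get_obs(); print({k:np.round(v,3) for k,v in o.items()})
for c in('side','top'):
    im=snap(c); cv2.imwrite(f'pics/{c}0.png',im); K=manip.calibration(c); print(c,K)
    for t in('stopper','bottle','press','press_grip','stopper_block','stopper_small','stopper_large','mortar','sample_jar'):
        for d in manip.outline_of(c,t): 
            m=d['mask'];v,u=np.nonzero(m); print(t,round(d['confidence'],2),d['bbox'],len(u),np.round([u.mean(),v.mean()],1) if len(u) else 0)
a=np.hstack([cv2.imread('pics/side0.png'),cv2.imread('pics/top0.png')])
E
```

```text
pics
{'clock': np.float64(0.0), 'joint_pos': array([ 1.213,  0.333, -0.065,  1.461,  0.022,  1.35 , -0.088]), 'joint_velocities': array([-0.   , -0.001,  0.001,  0.003,  0.001,  0.002, -0.   ]), 'tau': array([-1.0000e-03, -6.2546e+01,  4.9000e-02, -3.9161e+01,  1.6000e-02,
        1.0000e-02, -0.0000e+00]), 'position': array([ 0.205, -0.59 ,  0.23 ]), 'ee_rot': array([ 0.986,  0.167, -0.   , -0.001]), 'ft_force': array([-0.809, -0.454, -0.647]), 'torque': array([-0.011,  0.008,  0.03 ]), 'grasp_force': np.float64(0.0), 'grip_width': np.float64(0.999)}
side {'fx': 425.7385848814993, 'fy': 425.7385848814993, 'cx': 252.98743782778183, 'cy': 191.00717081977888, 'world_from_camera': array([[ 0.99813237,  0.04825327, -0.0374619 ,  0.55008275],
       [-0.05881241,  0.59322032, -0.80288901, -1.03233754],
       [-0.01651886,  0.80359273,  0.59495029,  0.96586897],
       [ 0.        ,  0.        ,  0.        ,  1.        ]])}
stopper 0.58 [200.8, 294.1, 212.8, 306.0] 147 [208.  298.4]
bottle 0.9 [217.4, 180.3, 241.6, 209.7] 467 [230.4 195.3]
bottle 0.81 [230.8, 212.5, 246.5, 234.0] 293 [239
[... 1240 characters left out ...]

press 0.75 [223.3, 137.2, 284.5, 241.4] 3533 [252.5 189.5]
press_grip 0.67 [231.9, 176.1, 266.5, 187.4] 218 [250.2 183. ]
press_grip 0.37 [224.5, 134.5, 282.2, 240.1] 3397 [252.6 189.5]
press_grip 0.15 [329.8, 158.4, 352.6, 186.9] 589 [339.9 172.4]
stopper_block 0.94 [307.3, 227.5, 370.7, 267.3] 1001 [334.7 247. ]
stopper_block 0.23 [222.4, 134.3, 280.8, 239.0] 3413 [252.5 189.8]
stopper_small 0.25 [223.0, 135.9, 284.3, 242.8] 3451 [252.5 189.5]
stopper_large 0.45 [348.0, 233.2, 364.4, 245.2] 150 [356.2 238.1]
mortar 0.34 [233.6, 212.2, 252.4, 224.7] 196 [244.5 218. ]
sample_jar 0.51 [335.6, 242.7, 343.7, 251.3] 95 [338.  245.9]
sample_jar 0.46 [144.7, 219.0, 164.4, 232.5] 180 [154.1 224.8]
```

View pics/side0.png

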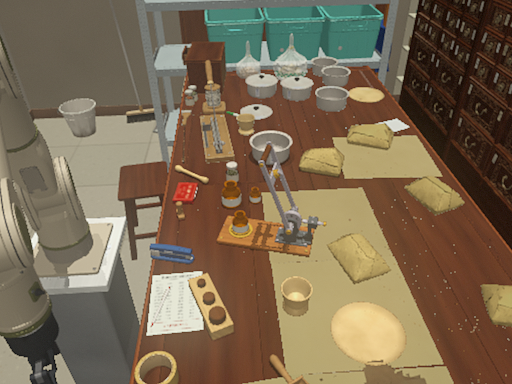

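View pics/top0.png

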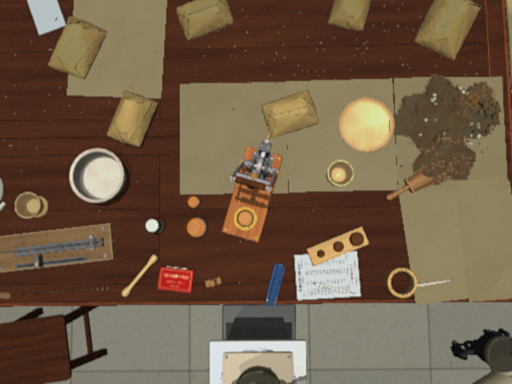

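Side view: the block with its three stoppers is at about (210,305), the press bottle at (240,223), the mortar at (296,292) and the jar at (232,170). In the top view the block is at (337,246), the nest bottle at (245,217), the mortar at (340,173) and the jar at (154,225). Next I'll zoom in for precision.

```bash
python3 - <<'E'
from h import *
s=cv2.imread('pics/side0.png');t=cv2.imread('pics/top0.png')
def c(im,x,y,w,h,k): return cv2.resize(im[y:y+h,x:x+w],None,fx=k,fy=k,interpolation=cv2.INTER_CUBIC)
a=np.vstack([np.hstack([c(t,300,220,80,60,5),c(t,215,195,80,60,5)]),np.hstack([c(s,180,275,80,60,5),c(s,210,195,80,60,5)])])
cv2.imwrite('pics/crop0.png',a)
E
```

```text
(no output)
```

View pics/crop0.png

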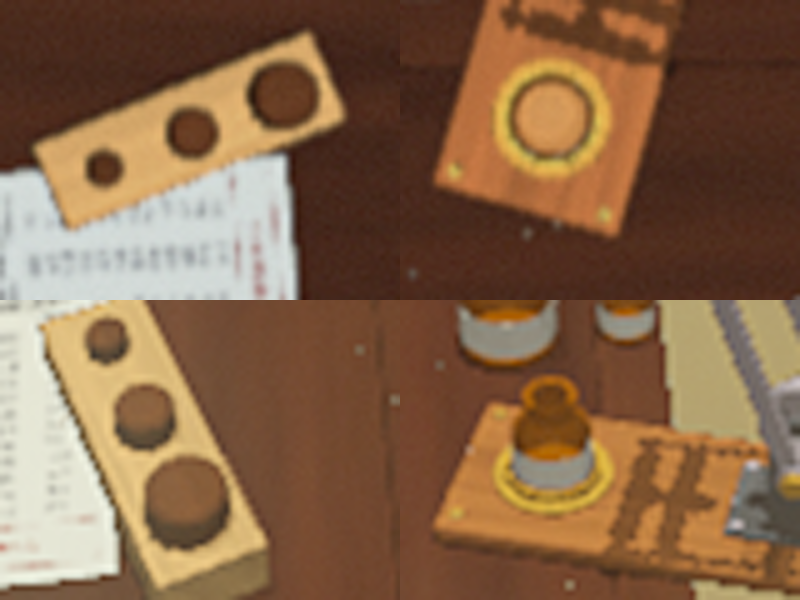

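```bash
cat >> h.py <<'E'
def ray(c,u,v):
    K=manip.calibration(c);T=K['world_from_camera']
    d=T[:3,:3]@np.array([(u-K['cx'])/K['fx'],-(v-K['cy'])/K['fy'],-1]);return T[:3,3],d
def atz(c,u,v,z):
    o,d=ray(c,u,v);return o+d*(z-o[2])/d[2]
def tri(p,q):
    o1,d1=ray('side',*p);o2,d2=ray('top',*q);s=np.linalg.lstsq(np.c_[d1,-d2],o2-o1,rcond=None)[0]
    a,b=o1+s[0]*d1,o2+s[1]*d2;return (a+b)/2,np.linalg.norm(a-b)
def proj(c,p):
    K=manip.calibration(c);T=K['world_from_camera'];q=T[:3,:3].T@(np.asarray(p)-T[:3,3]);return np.array([K['cx']+K['fx']*q[0]/-q[2],K['cy']-K['fy']*q[1]/-q[2]])
E
python3 - <<'E'
from h import *
np.set_printoptions(precision=4,suppress=True)
f=lambda x,y,ox,oy:((x+.5)/5-.5+ox,(y+.5)/5-.5+oy)
T=lambda x,y:f(x,y,300,220); B=lambda x,y:f(x-400,y,215,195); S=lambda x,y:f(x,y-300,180,275); P=lambda x,y:f(x-400,y-300,210,195)
for n,q,z in(('s',T(104,168),.052),('m',T(192,132),.056),('l',T(284,95),.060)): print(n,atz('top',*q,z))
for n,q,z in(('s',S(109,335),.052),('m',S(145,410),.056),('l',S(187,485),.060)): print('side',n,atz('side',*q,z))
print('nest top',atz('top',*B(552,117),.026),'rim side',atz('side',*P(549,394),.086), 'ring side', atz('side',*P(553,476),.026))
a=atz('top',*B(435,185),.016);b=atz('top',*B(620,235),.016);print('front',a,b,np.linalg.norm(a-b))
print('grip',tri((265.2,153.5),(249.5,182.5)), atz('top',249.5,182.5,.322))
print('mortar',atz('top',340,173,.074),'jar',atz('top',154,225,.086))
hsv=cv2.imread('pics/top0.png')
E
```

```text
s [ 0.4379 -0.2083  0.052 ]
m [ 0.4605 -0.2652  0.056 ]
l [ 0.4837 -0.3245  0.06  ]
side s [ 0.4379 -0.2144  0.052 ]
side m [ 0.4599 -0.2725  0.056 ]
side l [ 0.4833 -0.3265  0.06  ]
nest top [0.5563 0.036  0.026 ] rim side [0.5543 0.0367 0.086 ] ring side [0.5544 0.0243 0.026 ]
front [0.5123 0.1151 0.016 ] [ 0.4775 -0.0082  0.016 ] 0.12813140464245984
grip (array([0.638 , 0.013 , 0.3235]), np.float64(0.003540941246473448)) [0.64   0.0131 0.322 ]
mortar [ 0.6962 -0.2754  0.074 ] jar [0.5351 0.3263 0.086 ]
```

```bash
cat >> h.py <<'E'
from scipy.spatial.transform import Rotation as R
def delta(p,a,cur=None):
    o=manip.get_obs(); Rc=R.from_quat(o['ee_rot']); Rt=R.from_matrix(np.c_[[np.cos(a),np.sin(a),0],[np.sin(a),-np.cos(a),0],[0,0,-1]])
    return np.round((Rc.inv()*Rt).as_rotvec(),4),np.round(Rc.inv().apply(np.array(p)-o['position']),4)
E
python3 - <<'E'
from h import *
for z in(.23,.13,.038): print(z,*delta([.460,-.266,z],1.947))
E
```

```text
0.23 [ 1.0000e-04  0.0000e+00 -1.6122e+00] [ 0.347  -0.2226  0.0013]
0.13 [ 1.0000e-04  0.0000e+00 -1.6122e+00] [ 0.347  -0.2226  0.1013]
0.038 [ 1.0000e-04  0.0000e+00 -1.6122e+00] [ 0.347  -0.2226  0.1933]
```

The manual's scale: shifts go in shares of 750 mm and turns go in shares of pi rad. Converting my numbers, 0.347 m / 0.75 = 0.4627, 0.23 m / 0.75 = 0.3067, -1.6122 rad / 3.1416 = -0.5132.

Call:
send_path(deltas="0 0 -0.0541 0.0493 -0.032 0 0.7\n0 0 -0.1114 0.1 -0.064 0 0.7\n0 0 -0.1687 0.1507 -0.0973 0 0.7\n0 0 -0.226 0.2027 -0.1307 0 0.7\n0 0 -0.2833 0.2547 -0.1627 0 0.7\n0 0 -0.3406 0.3067 -0.1973 0 0.7\n0 0 -0.3979 0.36 -0.2307 0 0.7\n0 0 -0.4552 0.412 -0.264 0 0.7\n0 0 -0.5132 0.4627 -0.2968 0.0267 0.7\n0 0 -0.5132 0.4627 -0.2968 0.0933 0.7\n0 0 -0.5132 0.4627 -0.2968 0.16 0.7\n0 0 -0.5132 0.4627 -0.2968 0.16 0.7", grip_force=30)

```text
clock: 2.5
position: [0.4578, -0.2649, 0.1085]
ee_rot: [0.562, 0.827, -0.0, -0.003]
ft_force: [0.2, -0.3, 0.1]
grip_width: 0.699
grasp_force: 0.0
```

```bash
python3 - <<'E'
from h import *
t=snap('top');s=snap('side')
c=lambda im,x,y,w,h,k: cv2.resize(im[y:y+h,x:x+w],None,fx=k,fy=k,interpolation=cv2.INTER_CUBIC)
cv2.imwrite('pics/p1.png',np.hstack([c(t,280,190,100,100,4),c(s,160,235,100,100,4)]))
print(*delta([.460,-.266,.038],1.947))
E
```

```text
[ 0.0008  0.0008 -0.0001] [ 0.0006 -0.0005  0.0748]
```

View pics/p1.png

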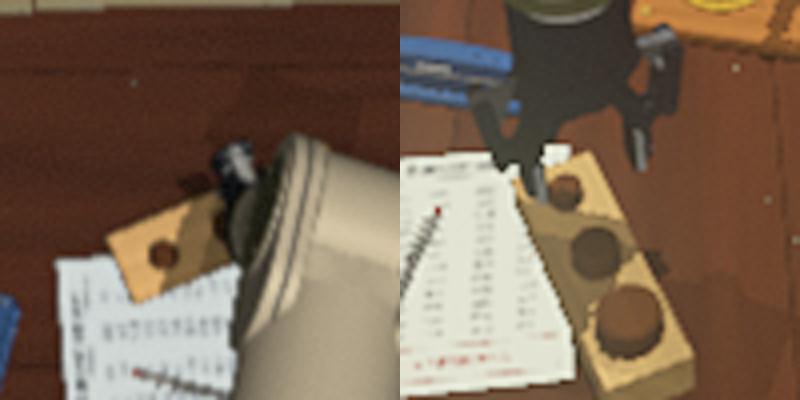

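The side crop shows the fingers straddling the block, at (535,180) and (640,160), in line with the middle stopper at (598,252). I'll descend and grip.

To row units: 0.072 m / 0.75 = 0.096, 0.06 m / 0.75 = 0.08.

Call:
send_path(deltas="0 0 0 0 0 0.04 0.7\n0 0 0 0 0 0.08 0.7\n0 0 0 0 0 0.096 0.7\n0 0 0 0 0 0.096 0.7\n0 0 0 0 0 0.096 0.7\n0 0 0 0 0 0.096 0\n0 0 0 0 0 0.096 0\n0 0 0 0 0 0.096 0\n0 0 0 0 0 0.096 0\n0 0 0 0 0 0.096 0\n0 0 0 0 0 0.096 0", grip_force=30)

```text
clock: 3.98
position: [0.4602, -0.2665, 0.0404]
ee_rot: [0.562, 0.827, -0.0, 0.001]
ft_force: [-3.4, 1.0, 7.6]
grip_width: 0.383
grasp_force: 29.2
```

To row units: -0.15 m / 0.75 = -0.2, -0.1 m / 0.75 = -0.1333.

Call:
send_path(deltas="0 0 0 0 0 -0.0267 0\n0 0 0 0 0 -0.0667 0\n0 0 0 0 0 -0.1333 0\n0 0 0 0 0 -0.2 0\n0 0 0 0 0 -0.2 0\n0 0 0 0 0 -0.2 0", grip_force=30)

```text
clock: 4.72
position: [0.4597, -0.266, 0.1889]
ee_rot: [0.562, 0.827, -0.0, -0.0]
ft_force: [-0.3, 0.3, -0.0]
grip_width: 0.382
grasp_force: 30.0
```

```bash
python3 - <<'E'
from h import *
s=snap('side');o=manip.get_obs()
print(o['position'],o['grip_width'],o['grasp_force'])
for n in('stopper','stopper_small','stopper_large'):
  for d in manip.outline_of('side',n): print(n,d['confidence'],d['bbox'])
u,v=proj('side',o['position']).astype(int); print(u,v)
cv2.imwrite('pics/p2.png',cv2.resize(s[v-40:v+60,u-60:u+60],None,fx=5,fy=5,interpolation=cv2.INTER_CUBIC))
print(*delta([.500,-.08,.20],1.296)); print(*delta([.556,.036,.16],1.296))
E
```

```text
[ 0.45933668 -0.26583362  0.18826951] 0.38605332085091315 30.046733021736145
stopper 0.47 [198.9, 253.9, 208.0, 271.0]
stopper_small 0.64 [230.2, 210.6, 248.0, 234.3]
stopper_large 0.64 [211.2, 310.0, 223.1, 328.3]
204 260
[-0.0017 -0.0013  0.6511] [ 0.1578  0.106  -0.0117]
[-0.0017 -0.0013  0.6511] [0.2451 0.2008 0.0283]
```

View pics/p2.png

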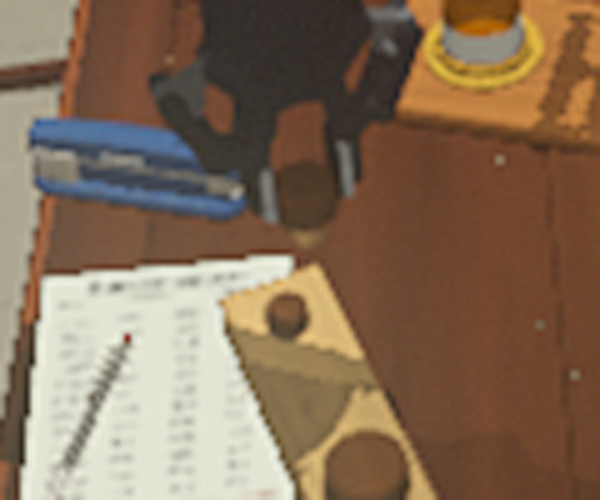

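The stopper is held upright between the pads, head at (305,195) and cork tip at (310,238). The small and large stoppers are still in the block. Now to above the bottle.

To row units: 0.245 m / 0.75 = 0.3267, 0.2008 m / 0.75 = 0.2677, 0.651 rad / 3.1416 = 0.2072.

Call:
send_path(deltas="0 0 0.0318 0.0467 0.0387 0 0\n0 0 0.0637 0.0933 0.076 0 0\n0 0 0.0955 0.14 0.1147 0 0\n0 0 0.1273 0.1867 0.1533 0 0\n0 0 0.1592 0.2333 0.1907 0 0\n0 0 0.191 0.28 0.2293 0 0\n0 0 0.2072 0.3133 0.256 0 0\n0 0 0.2072 0.3267 0.2677 0 0\n0 0 0.2072 0.3267 0.2677 0.0267 0\n0 0 0.2072 0.3267 0.2677 0.0507 0\n0 0 0.2072 0.3267 0.2677 0.0507 0\n0 0 0.2072 0.3267 0.2677 0.0507 0", grip_force=30)

```text
clock: 6.42
position: [0.5569, 0.0351, 0.1517]
ee_rot: [0.797, 0.603, 0.0, 0.0]
ft_force: [0.8, 0.8, -0.9]
grip_width: 0.382
grasp_force: 30.0
```

```bash
python3 - <<'E'
from h import *
s=snap('side');t=snap('top');o=manip.get_obs()
print(o['position'],o['grip_width'],o['grasp_force'],*delta([.556,.036,.10],1.296))
p=o['position'];print(proj('side',p-[0,0,.0264]),proj('side',p-[0,0,.0064]),proj('side',[.556,.036,.086]))
c=lambda im,x,y,w,h,k: cv2.resize(im[y:y+h,x:x+w],None,fx=k,fy=k,interpolation=cv2.INTER_CUBIC)
cv2.imwrite('pics/p3.png',np.hstack([c(s,215,165,50,75,8),c(t,200,165,100,150,4)]))
E
```

```text
[0.55714214 0.03536652 0.15203883] 0.3800233671025548 30.03915846347809 [ 0.0011 -0.0002 -0.0003] [ 0.0003 -0.0013  0.052 ]
[239.85579336 204.01651481] [239.63512745 199.04619281] [239.92337697 213.50784875]
```

View pics/p3.png

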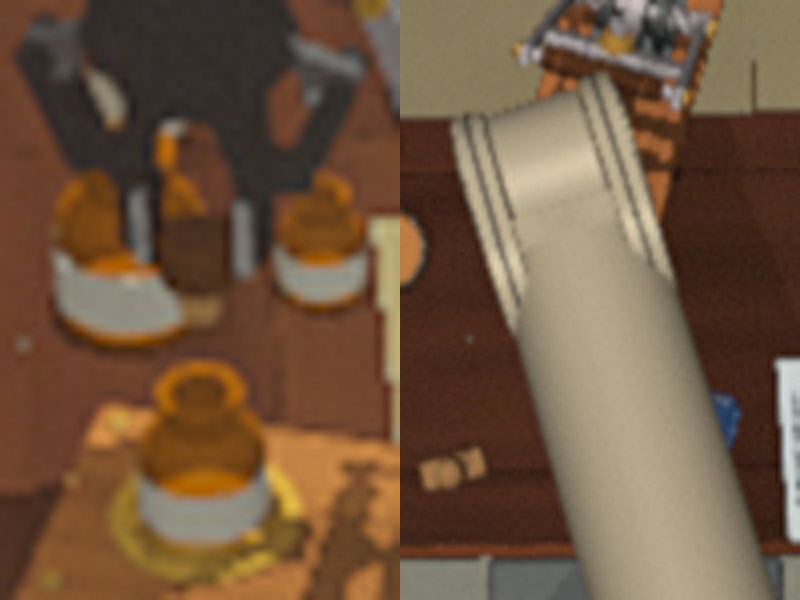

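Side crop: the cork tip at (203,318) is in line with the bottle mouth at (200,392), so they are aligned within about 1 mm. Descending.

To row units: 0.042 m / 0.75 = 0.056, -0.001 m / 0.75 = -0.0013.

Call:
send_path(deltas="0 0 0 0 -0.0013 0.02 0\n0 0 0 0 -0.0013 0.04 0\n0 0 0 0 -0.0013 0.048 0\n0 0 0 0 -0.0013 0.056 0\n0 0 0 0 -0.0013 0.056 0\n0 0 0 0 -0.0013 0.056 0", grip_force=30)

```text
clock: 7.28
position: [0.556, 0.0359, 0.1096]
ee_rot: [0.797, 0.604, 0.0, 0.0]
ft_force: [-0.8, -0.0, -0.0]
grip_width: 0.373
grasp_force: 30.0
```

Call:
send_path(deltas="0 0 0 0 0 0.0067 0\n0 0 0 0 0 0.0133 0\n0 0 0 0 0 0.0187 0\n0 0 0 0 0 0.0227 0\n0 0 0 0 0 0.0227 0\n0 0 0 0 0 0.0227 0", grip_force=30)

```text
clock: 8.02
position: [0.5559, 0.036, 0.0925]
ee_rot: [0.797, 0.604, 0.0, 0.0]
ft_force: [-0.8, 0.3, 1.9]
grip_width: 0.384
grasp_force: 30.2
```

To row units: 0.003 m / 0.75 = 0.004, 0.0015 m / 0.75 = 0.002.

Call:
send_path(deltas="0 0 0 0 0 0.002 0\n0 0 0 0 0 0.004 0\n0 0 0 0 0 0.004 0\n0 0 0 0 0 0.004 0", grip_force=30)

```text
clock: 8.52
position: [0.5566, 0.0362, 0.0923]
ee_rot: [0.797, 0.604, 0.001, 0.001]
ft_force: [-11.9, -0.7, 30.2]
grip_width: 0.381
grasp_force: 32.8
```

It has bottomed out at z = 0.0923, exactly the expected seat height. I'll relieve the push, release and retreat upward.

To row units: -0.07 m / 0.75 = -0.0933, -0.03 m / 0.75 = -0.04.

Call:
send_path(deltas="0 0 0 0 0 -0.0033 0\n0 0 0 0 0 -0.0033 0\n0 0 0 0 0 -0.0033 0.6\n0 0 0 0 0 -0.0033 0.6\n0 0 0 0 0 -0.0033 0.6\n0 0 0 0 0 -0.0033 0.6\n0 0 0 0 0 -0.04 0.6\n0 0 0 0 0 -0.0933 0.6\n0 0 0 0 0 -0.0933 0.6\n0 0 0 0 0 -0.0933 0.6", grip_force=30)

```text
clock: 9.78
position: [0.5555, 0.0357, 0.1589]
ee_rot: [0.797, 0.604, -0.0, 0.0]
ft_force: [-0.2, -0.3, -0.3]
grip_width: 0.6
grasp_force: 0.0
```

```bash
python3 - <<'E'
from h import *
s=snap('side');o=manip.get_obs();print(o['position'],o['grip_width'])
cv2.imwrite('pics/p4.png',cv2.resize(s[135:260,210:330],None,fx=4.8,fy=4.8,interpolation=cv2.INTER_CUBIC))
E
```

```text
[0.55524243 0.03570696 0.15840326] 0.6032558643255488
```

View pics/p4.png

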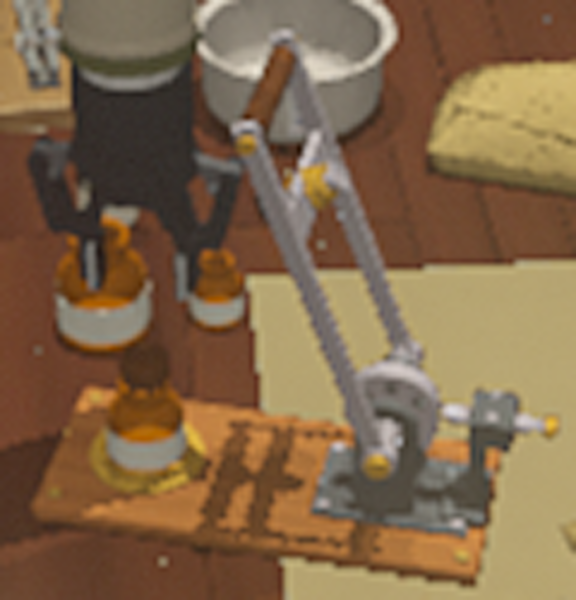

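The stopper stands upright in the bottle neck at (145,368) and the lever is still raised, its handle at (268,88). Going up and over the handle; tool y is along the press's +x.

To row units: -0.217 m / 0.75 = -0.2893, 0.086 m / 0.75 = 0.1147.

Call:
send_path(deltas="0 0 0 0 -0.0267 -0.0267 1\n0 0 0 0 -0.0533 -0.08 1\n0 0 0 0 -0.0533 -0.1467 1\n0 0 0 0 -0.0533 -0.2133 1\n0 0 0 0 -0.0533 -0.28 1\n0 0 0 0 -0.0267 -0.2893 1\n0 0 0 0 0.04 -0.2893 1\n0 0 0 0 0.0933 -0.2893 1\n0 0 0 0 0.1147 -0.2893 1\n0 0 0 0 0.1147 -0.2893 1\n0 0 0 0 0.1147 -0.2893 1", grip_force=30)

```text
clock: 11.2
position: [0.6379, 0.0131, 0.376]
ee_rot: [0.797, 0.604, -0.0, -0.0]
ft_force: [-0.1, -0.2, 0.8]
grip_width: 1.003
grasp_force: 0.0
```

```bash
python3 - <<'E'
from h import *
s=snap('side');o=manip.get_obs();print(o['position'],*delta([.639,.0126,.303],1.296),np.round(o['joint_pos'],2))
cv2.imwrite('pics/p5.png',cv2.resize(s[85:210,210:330],None,fx=4.8,fy=4.8,interpolation=cv2.INTER_CUBIC))
E
```

```text
[0.63785591 0.01302833 0.37641081] [0.     0.0003 0.0007] [-0.0001  0.0012  0.0734] [ 0.34  0.4  -0.64  1.13  0.24  1.68 -0.51]
```

View pics/p5.png

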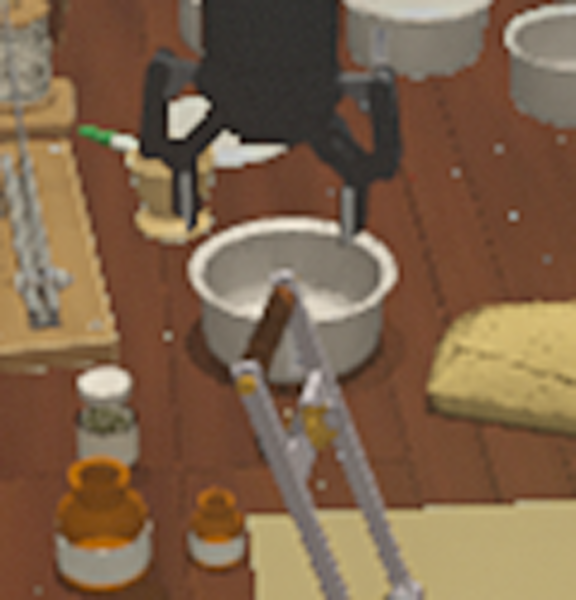

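The fingers, centred at (268,215), straddle the handle at (270,325). Descend and grip it.

To row units: 0.073 m / 0.75 = 0.0973, 0.06 m / 0.75 = 0.08.

Call:
send_path(deltas="0 0 0 0 0.0013 0.04 1\n0 0 0 0 0.0013 0.08 1\n0 0 0 0 0.0013 0.0973 1\n0 0 0 0 0.0013 0.0973 1\n0 0 0 0 0.0013 0.0973 1\n0 0 0 0 0.0013 0.0973 0\n0 0 0 0 0.0013 0.0973 0\n0 0 0 0 0.0013 0.0973 0\n0 0 0 0 0.0013 0.0973 0\n0 0 0 0 0.0013 0.0973 0\n0 0 0 0 0.0013 0.0973 0\n0 0 0 0 0.0013 0.0973 0", grip_force=70)

```text
clock: 12.75
position: [0.6377, 0.0128, 0.3033]
ee_rot: [0.797, 0.604, -0.002, -0.001]
ft_force: [-11.7, 1.7, 3.3]
grip_width: 0.185
grasp_force: 68.2
```

```bash
python3 - <<'E'
from h import *
for q in [*np.arange(.1,1.01,.1),1.012,1.03]:
    t=1.2217-q; print(round(q,3),np.round([.245*(np.cos(1.2217)-np.cos(t)),.245*(np.sin(1.2217)-np.sin(t))],4))
E
```

```text
0.1 [-0.0226  0.0095]
0.2 [-0.0441  0.0212]
0.3 [-0.0643  0.035 ]
0.4 [-0.083   0.0508]
0.5 [-0.1001  0.0684]
0.6 [-0.1154  0.0875]
0.7 [-0.1286  0.1081]
0.8 [-0.1397  0.1299]
0.9 [-0.1486  0.1528]
1.0 [-0.1552  0.1763]
1.012 [-0.1558  0.1792]
1.03 [-0.1567  0.1835]
```

To row units: -0.1296 m / 0.75 = -0.1728, -0.1164 m / 0.75 = -0.1552.

Call:
send_path(deltas="0 0 0 0 -0.016 0.0067 0\n0 0 0 0 -0.0315 0.0127 0\n0 0 0 0 -0.0601 0.0283 0\n0 0 0 0 -0.0871 0.0467 0\n0 0 0 0 -0.112 0.0677 0\n0 0 0 0 -0.1348 0.0912 0\n0 0 0 0 -0.1552 0.1167 0\n0 0 0 0 -0.1728 0.1441 0\n0 0 0 0 -0.1728 0.1441 0\n0 0 0 0 -0.1728 0.1441 0", grip_force=70)

```text
clock: 14.0
position: [0.5154, 0.05, 0.1966]
ee_rot: [0.797, 0.604, 0.002, -0.0]
ft_force: [-1.1, 7.4, 7.3]
grip_width: 0.183
grasp_force: 69.3
```

To row units: 0.0735 m / 0.75 = 0.098, 0.0711 m / 0.75 = 0.0948.

Call:
send_path(deltas="0 0 0 0 -0.0148 0.0291 0\n0 0 0 0 -0.0267 0.0596 0\n0 0 0 0 -0.0313 0.0747 0\n0 0 0 0 -0.0355 0.0909 0\n0 0 0 0 -0.0363 0.0948 0\n0 0 0 0 -0.0368 0.098 0\n0 0 0 0 -0.0368 0.098 0\n0 0 0 0 -0.0368 0.098 0\n0 0 0 0 -0.0368 0.098 0", grip_force=70)

```text
clock: 15.12
position: [0.4887, 0.0581, 0.1238]
ee_rot: [0.797, 0.605, 0.002, -0.0]
ft_force: [-8.4, 8.5, 18.8]
grip_width: 0.185
grasp_force: 71.2
```

```bash
python3 - <<'E'
from h import *
s=snap('side');o=manip.get_obs();p=o['position'];print(p,o['ft_force'],o['grip_width'])
h=np.array([.556+.17*.9624,.036-.17*.2716]);g=p+[0,0,.019];x=(h-g[:2])@[.9624,-.2716];print('q',1.2217-np.arctan2(g[2]-.092,x),'r',np.hypot(x,g[2]-.092))
cv2.imwrite('pics/p6.png',cv2.resize(s[155:260,210:330],None,fx=5,fy=5,interpolation=cv2.INTER_CUBIC))
E
```

```text
[0.48865996 0.05807795 0.12373314] [-8.44003937  9.52412198 20.3052484 ] 0.18597739808943828
q 1.014051984003548 r 0.24608740547759836
```

View pics/p6.png

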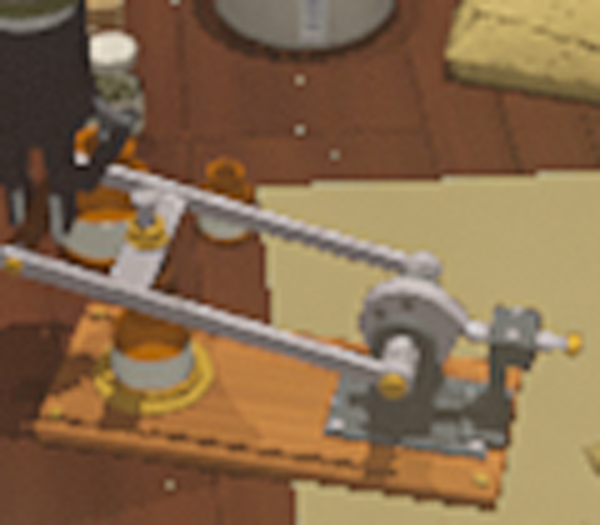

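The lever lies nearly level over the bottle (bridge and shoe at (148,235)), and the handle force matches the figure given at the stop. I'll push a little further to confirm it is on the stop.

To row units: 0.003 m / 0.75 = 0.004, 0.0015 m / 0.75 = 0.002.

Call:
send_path(deltas="0 0 0 0 0 0.002 0\n0 0 0 0 0 0.004 0\n0 0 0 0 0 0.004 0\n0 0 0 0 0 0.004 0\n0 0 0 0 0 0.004 0", grip_force=70)

```text
clock: 15.8
position: [0.4889, 0.0582, 0.1232]
ee_rot: [0.797, 0.604, 0.001, 0.0]
ft_force: [-23.3, 7.4, 50.0]
grip_width: 0.183
grasp_force: 74.7
```

On the stop: the force rises while the handle barely moves. I'll ease off slightly and hand in.

Call:
send_path(deltas="0 0 0 0 0 -0.002 0\n0 0 0 0 0 -0.002 0\n0 0 0 0 0 -0.002 0", grip_force=70)

```text
clock: 16.18
position: [0.4888, 0.0581, 0.1235]
ee_rot: [0.797, 0.605, 0.001, -0.0]
ft_force: [-15.6, 7.3, 34.9]
grip_width: 0.186
grasp_force: 72.6
```

```bash
python3 -c "
from workcell import manip
print(manip.hand_in())"
```

```text
the job is handed in; nothing more can be done
None
```

The job is handed in, though no verdict came back: the middle stopper is seated in the bottle, the lever is held down at its stop by the handle, and the run took about 16 s of the 54 s.

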